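# Tip the empty miniature out of the divided dish

### The arm

A 7-joint arm with a two-finger parallel gripper is mounted at the origin on the work surface. World frame = base frame: x ahead of the robot, y to its left, z up, the work surface at z = 0. Lengths are in mm, angles in rad, forces in N, time in s.
With the tool pointing down it reaches from about 400 to 875 mm from the base axis. Payload 4.4 kg.
Tool frame: the origin (TCP) lies midway between the tips of the shut fingers; the grasp point (between the pads) lies 19 mm behind it; z points along the fingers, y is the line along which they close (so a half turn about z gives the same grasp; the last joint's range is limited). The gripper opens to 85 mm and grips with 20 to 120 N. Pads are 22 mm wide; open, the fingers measure 114 mm over their backs; the gripper's body (76 mm by 85 mm) begins 54 mm behind the grasp point. The pads swing forward as they close: fully open they stand 13 mm farther back than shut.
Start: joints at [-1.174, 0.628, 0.038, 1.517, -0.027, 0.996, -0.02], TCP at [290.176, 581.649, 231.313] pointing down, gripper open.
Joint ranges: [-3.06, 3.06], [-0.37, 2.12], [-1.25, 1.32], [0.18, 2.47], [-1.1, 4.24], [0.23, 1.98], [-2.94, 2.94]. Speed limits (rad/s): [2.57, 2.57, 3.14, 3.14, 3.14, 3.14, 3.14].

### API

Orientations are given as [roll, pitch, yaw] about the fixed x, y, z axes, in that order (R = Rz(yaw) Ry(pitch) Rx(roll)).
In Python, from cell import ctrl gives the robot as it stands.
- The arm moves only by the shell command python3 -m handwheel 'ROWS'. ROWS is JSON, a list of rows, each a list of 3 entries, a list of its own where there are three numbers: the turn, a rotation vector about the tool's x, y, z in degrees, then the shift along the tool's x, y, z in m, then the closure, from 0 (fully open) to 1 (shut). A call has 1 to 5 rows; each row shifts and turns the commanded pose from where the row before left it, along the tool's axes as they then stand; what a row does not reach is not made up. A row lasts 1/12 s, in which the tool goes at most 41.7 mm and 7.16 degrees, less where a joint would pass 70% of its speed; a pose out of reach is approached as far as the arm can. A call is refused whole if a number of a shift passes 0.0417 or a number of a turn 7.16, either way. A call with a gripper value outside its range is refused whole. The fingers move at their own pace and stop on an object; the grip force is fixed at half the most. Time passes only in rows, so rows that do not move let the fingers close. It gives the time, the measured TCP pose, the force, the opening and the grip force at its end, in the units of the state.
- ctrl.read_state(): the state, without advancing time (a new reading comes with each control period).
- ctrl.get_image(name): name is "side" or "top" or "wrist"; returns a dict with "pixels" (480x640x3 uint8, red, green, blue), "fx", "fy", "cx", "cy" (pixels), "k1" (the pictures are not rectified: a ray, as slopes to the right and down, at radius r is drawn at 1 + k1 r^2 times it, then the intrinsics apply), "pose" (4x4, takes a point from camera to world coordinates); the wrist camera has in their place "T_tool_cam" (4x4, takes a point from camera to tool coordinates, whose origin is the TCP and whose axes are the flange's). Camera axes: x right, y up, looking along -z (the intrinsics and any distortion apply to the point x, -y, -z); pixel columns grow to the right and rows downward; lengths in mm; the calibration is good to about 2 mm. A picture is of the moment at which its call begins: read the wrist's pose just before it. There is no depth.
- ctrl.finish_job(): hands the job in; it is judged then, once.
The state is a dict: "clock": time; "qpos": joint angles; "qd": joint speeds; "tau": joint torques, N m; "eef_pos": TCP position; "tool_rot": TCP orientation; "force": force on the tool from outside, world axes, zero at the start; "torque": the same for the moment, N m; "width": finger opening in mm; "gripper_force": force on a finger pad.
Only numpy, scipy, OpenCV 4.12 (cv2) and the standard library are available. Lean on these libraries where they do the work, as an engineer would, in place of code of your own. Each camera call takes 0.05 s, during which the arm holds its last target. There are 200 camera calls.

### The job

Take the divided dish by its handle and, without the gripper touching what lies in it, turn it and tip it over the open bin so that only the little empty bottle rolls out into the bin and the ball stopper stays in the dish. Then stand the dish upright, centred on the round coaster, with the ball still in it, and leave the other things on the tray where they are.

Things in the scene. Friction and masses are not known exactly. Their poses are not given: they have to be found in the camera images.
- dish_mid (a point): Loose wooden divided dish, 208 mm long (own x), 124 wide (own y), 120 high, about 0.36 kg. The point is its centre, 60 mm above its flat underside; z up. An upright divider along y (8 mm thick, 55 high) at x = 0 makes two equal compartments, one towards +x, one towards -x. Side walls at y = +-59 mm, 45 high. Dish, bin, coaster and bystanders stand on the tray, floor at z = 4 mm.
- dish_handle (a point): Middle of the dish's handle bar, 108 mm above the dish's underside, over the divider; axes as the dish. The bar runs along y, 14 mm thick (x), 112 long, 24 high, on a post at each end (y = +-50 mm), open beneath: grip its middle from above, fingers closing along x.
- dish_lip_p (a point): Middle of the pouring lip of the +x compartment, at the dish's end: x = 103 mm, 26 mm above the underside; axes as the dish. Each compartment's floor is a trough: it falls at 20 degrees from the divider to |x| = 53 mm (8 mm above the underside), then rises at 20 degrees to the lip, with no other end wall.
- dish_lip_n (a point): The same lip of the -x compartment, x = -103 mm. A thing in a trough rolls out over its lip when that end is tipped down clearly more than 20 degrees (35 to 45 is ample), while a thing in the other compartment rolls against the divider and stays.
- mini_center (a point): Empty dark green glass miniature bottle with a metal cap, 92 mm long, 34 mm diameter, about 60 g, lying across (along the dish's y) in one of the two compartments; which one varies. The point is on the bottle's axis, near its mid-length; its own y axis points to the cap.
- ball_center (a point): White ceramic ball, a carafe stopper, 54 mm diameter, about 90 g, lying in the other compartment of the dish. The point is its centre.
- bin: White plastic bin fixed on the tray, 190 mm square outside, 100 mm high, walls and floor 5 mm, open on top; its hinged lid is swung right round and hangs down the outside of its far (+x) wall, not above the rim, out to 114 mm from the bin's centre. Stands at the left or at the right. Origin at the centre of its underside; x, y along its sides, z up.
- coaster: Round ceramic coaster fixed on the tray, 140 mm diameter, 8 mm thick, on the other side of the dish from the bin. Origin at the centre of its underside, z up.
- pet_a: Bystander: clear PET bottle with white twist cap, 66 mm diameter, 200 mm tall, standing at the far left; origin at the centre of its foot.
- pet_b: Bystander: the same kind of PET bottle, standing at the far right; origin at the centre of its foot.
- pet_c: Bystander: the same kind of PET bottle, lying along the tray's right edge; origin under its mid-length, own x axis along the bottle towards the cap.
- wine: Bystander: dark green wine bottle, 74 mm diameter, 295 mm long, lying across the far part of the tray; origin under its middle, own x axis along it towards the mouth.
- brush: Bystander: bottle brush with a steel handle, 215 mm long, 38 mm thick, lying along the tray's left edge; origin under its middle, own x axis along it towards the bristles.
Things that resemble listed ones, but are neither listed nor needed, are in the scene too. Leave any turquoise look-alike of the part that bears ball_center alone.

How it is judged (in metres and radians):
On the way, in this order (a step that is already met when the one before it is completed fails the run):
1. the dish is lifted clear of the tray with the little bottle and the ball both in it (height (world z) of dish_mid above 0.1 m and x of mini_center in the frame of dish_mid between -0.1 and 0.1 m and y of mini_center in the frame of dish_mid between -0.055 and 0.055 m and z of mini_center in the frame of dish_mid between -0.05 and 0.01 m and x of ball_center in the frame of dish_mid between -0.1 and 0.1 m and y of ball_center in the frame of dish_mid between -0.055 and 0.055 m and z of ball_center in the frame of dish_mid between -0.05 and 0.01 m), for 0.2 s.
2. the little bottle lies in the bin while the ball is in the dish (x of mini_center in the frame of bin between -0.092 and 0.092 m and y of mini_center in the frame of bin between -0.092 and 0.092 m and z of mini_center in the frame of bin between 0 and 0.09 m and x of ball_center in the frame of dish_mid between -0.1 and 0.1 m and y of ball_center in the frame of dish_mid between -0.055 and 0.055 m and z of ball_center in the frame of dish_mid between -0.05 and 0.01 m), for 0.3 s.
At the end, for the whole second after the job is handed in: The little bottle is in the bin below its rim; the ball is in the dish; the dish stands on the coaster, upright within 0.06 rad, its centre within 35 mm of the coaster's centre horizontally (all of step 2 and horizontal distance between dish_mid and coaster below 0.035 m and angle between dish_mid's own z axis and vertical below 0.06 rad and z of dish_mid in the frame of coaster between 0.062 and 0.073 m); the robot touches nothing.
It fails at once if the gripper touches the little bottle or the ball (over 0.5 N) (contact force between the fingers and mini above 0.5 N or contact force between the fingers and ball above 0.5 N).
It fails at once if the ball leaves the dish (distance between ball_center and dish_mid above 0.13 m).
It fails at once if a bystander is moved by more than 40 mm (distance of any of pet_a, pet_b, pet_c, wine, brush from where it was at the start of the episode above 0.04 m).
It also fails if it takes over 58 s, if anything falls off the work surface, if the arm or the gripper's body presses on something with over 40 N, if the wrist force passes 120 N, or if a joint passes its speed limit or range.

## Working session

There is one attempt and no reset: what is moved stays moved. The work goes in short steps, Python scripts to look and compute and a shell command to move; the robot and the scene stay as the last step left them, time stands still between calls to the robot, and variables do not carry over. Pictures are saved under pics/ and viewed, at most 10 in all, crops included, and the job is handed in when it is done.

```bash
mkdir -p pics; ls
cat > h.py <<'E'
from cell import ctrl
import numpy as np, cv2
from scipy.spatial.transform import Rotation as R
def snap(n,f):
    s=ctrl.read_state(); im=ctrl.get_image(n); cv2.imwrite('pics/'+f,im['pixels'][:,:,::-1])
    if 'pose' in im: T=np.array(im['pose'])
    else:
        W=np.eye(4); W[:3,:3]=R.from_euler('xyz',s['tool_rot']).as_matrix(); W[:3,3]=s['eef_pos']; T=W@np.array(im['T_tool_cam'])
    np.savez('pics/'+f[:-4],T=T,k=[im[a] for a in('fx','fy','cx','cy','k1')])
def pt(f,u,v,z):
    d=np.load('pics/'+f+'.npz');T=d['T'];fx,fy,cx,cy,k1=d['k']
    K=np.array([[fx,0,cx],[0,fy,cy],[0,0,1]])
    x,y=cv2.undistortPoints(np.array([[[u,v]]],float),K,np.array([k1,0,0,0]))[0,0]
    r=T[:3,:3]@[x,-y,-1]; o=T[:3,3]
    return (o+r*(z-o[2])/r[2]).round(1)
E
python3 - <<'E'
from h import *
snap('top','t0.png'); snap('side','s0.png')
print(ctrl.read_state())
for f in('t0','s0'): d=np.load('pics/'+f+'.npz');print(d['T'].round(2),d['k'])
E
```

```text
pics
{'clock': 0.1, 'qpos': array([-1.17381238,  0.6292398 ,  0.03844693,  1.51827408, -0.02697731,
        0.99629039, -0.02000867]), 'qd': array([ 2.77311337e-04, -3.87119454e-03,  3.22371865e-04, -2.25138127e-03,
       -1.26201569e-03, -7.02876235e-05, -2.96297104e-04]), 'tau': array([ 3.16070458e-03, -5.64525568e+01,  1.23055000e+00, -1.93970239e+01,
        1.12839040e-02,  5.50292505e-03,  4.67009087e-06]), 'eef_pos': array([289.91688876, 581.1385815 , 230.48810844]), 'tool_rot': array([-3.13989946e+00,  3.66974738e-05,  2.67881052e+00]), 'force': array([-0.25051704,  0.50735521,  0.85844289]), 'torque': array([-0.00975658, -0.01561374,  0.03191355]), 'gripper_force': 0.0, 'width': 85.35089718156014}
[[ 2.0000e-02  9.9000e-01 -1.6000e-01  2.9634e+02]
 [-1.0000e+00  2.0000e-02  1.0000e-02  2.0920e+01]
 [ 2.0000e-02  1.6000e-01  9.9000e-01  1.4749e+03]
 [ 0.0000e+00  0.0000e+00  0.0000e+00  1.0000e+00]] [ 6.11630006e+02  6.11630006e+02  3.11800005e+02  2.47522530e+02
 -1.60228673e-01]
[[ 8.6000e-01  3.1000e-01 -3.9000e-01  3.4460e+01]
 [-5.0000e-01  5.1000e-01 -6.9000e-01 -8.3210e+02]
 [-2.0000e-02  8.0000e-01  6.0000e-01  8.0931e+02]
 [ 0.0000e+00  0.0000e+00  0.0000e+00  1.0000e+00]] [ 5.30509281e+02  5.30509281e+02  3.17470886e+02  2.34888684e+02
 -4.65336548e-02]
```

View pics/t0.png

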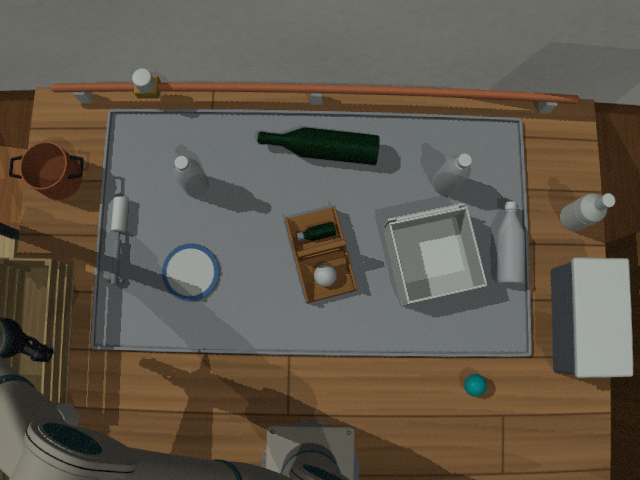

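View pics/s0.png

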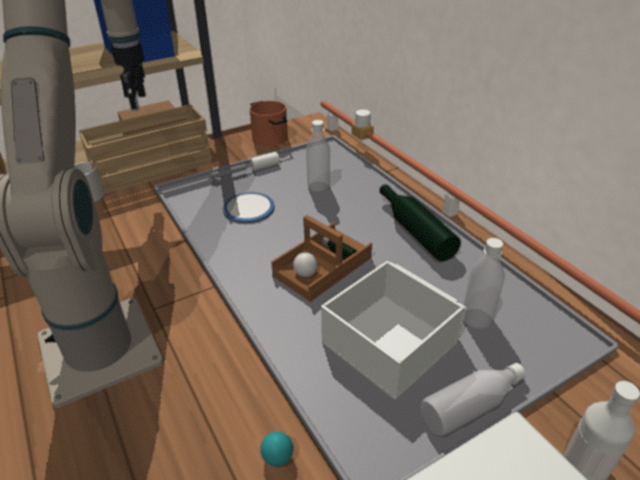

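The top view shows the dish at about (320,254) with the bottle in the far compartment (320,232) and the ball in the near one (325,276). The bin is on the right at (436,254) and the coaster on the left at (191,271). I'll enlarge this area to read edges.

Run:
```python
import cv2
i=cv2.imread('pics/t0.png')
cv2.imwrite('pics/c0.png',cv2.resize(i[185:325,270:500],None,fx=3.4,fy=3.4,interpolation=cv2.INTER_CUBIC))
```

```text
(no output)
```

View pics/c0.png

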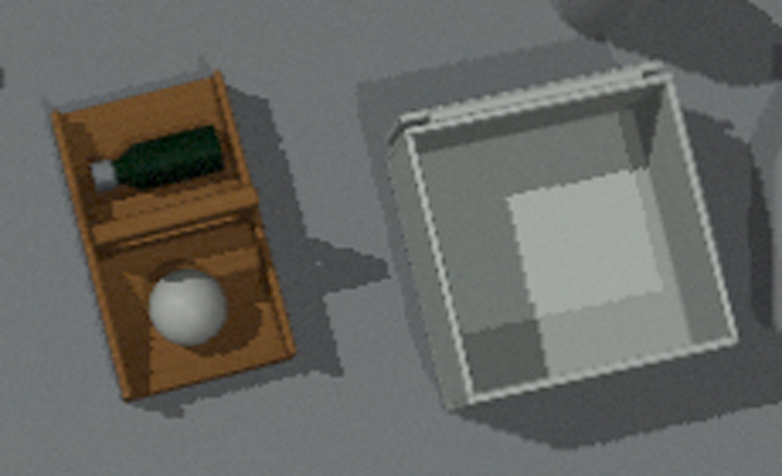

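Run:
```python
from h import *
c=lambda x,y,z:pt('t0',270+x/3.4-.35,185+y/3.4-.35,z)
D=np.array([c(*p,49) for p in[(55,112),(222,75),(293,355),(127,400)]]);print('dish',D,D.mean(0))
H=np.array([c(*p,124) for p in[(95,236),(256,198)]]);print('bar',H,H.mean(0))
B=np.array([c(*p,104) for p in[(405,130),(670,75),(738,340),(470,403)]]);print('bin',B,B.mean(0))
print('coaster',pt('t0',191,271.5,12), pt('t0',162.5,271,12),pt('t0',219.5,271,12))
for n,P in(('dish',D),('bin',B)):
  for a,b in((3,0),(2,1)): e=P[b]-P[a];print(n,np.degrees(np.arctan2(e[1],e[0])),np.linalg.norm(e))
e=H[0]-H[1];print(np.degrees(np.arctan2(e[1],e[0]))-90)
t=[c(*p,35) for p in((90,178),(220,148))];print(t)
```

```text
dish [[ 593.4   65.5   49. ]
 [ 622.3  -51.1   49. ]
 [ 426.  -102.3   49. ]
 [ 393.1   11.5   49. ]] [508.7 -19.1  49. ]
bar [[495.2  34.9 124. ]
 [522.6 -70.7 124. ]] [508.9 -17.9 124. ]
bin [[ 574.5 -172.5  104. ]
 [ 617.1 -356.   104. ]
 [ 435.5 -398.8  104. ]
 [ 391.  -215.6  104. ]] [ 504.525 -285.725  104.   ]
coaster [464.  292.7  12. ] [463.7 362.6  12. ] [466.7 223.5  12. ]
dish 15.087977216901429 207.45141599902368
dish 14.618497605749504 202.86727187991656
bin 13.217893313682 188.4936603708464
bin 13.261620741453871 186.57545390538382
14.545752309348003
[array([549.4,  40.2,  35. ]), array([572.7, -51. ,  35. ])]
```

```bash
python3 -m handwheel '[[[0,0,7],[0,0,0],0],[[0,0,7],[0,0,0],0],[[0,0,7],[0,0,0],0],[[0,0,7],[0,0,0],0],[[0,0,7],[0,0,0],0]]'
python3 -m handwheel '[[[0,0,7],[0,0,0],0],[[0,0,6.8],[0,0,0],0],[[0,0,0],[-0.02,0.002,0],0],[[0,0,0],[-0.038,0.0035,0],0],[[0,0,0],[-0.038,0.0035,0],0]]'
python3 -m handwheel '[[[0,0,0],[-0.038,0.0035,0],0],[[0,0,0],[-0.038,0.0035,0],0],[[0,0,0],[-0.038,0.0035,0],0],[[0,0,0],[-0.038,0.0035,0],0],[[0,0,0],[-0.038,0.0035,0],0]]'
python3 -m handwheel '[[[0,0,0],[-0.038,0.0035,0],0],[[0,0,0],[-0.038,0.0035,0],0],[[0,0,0],[-0.038,0.0035,0],0],[[0,0,0],[-0.038,0.0035,0],0],[[0,0,0],[-0.038,0.0035,0],0]]'
python3 -m handwheel '[[[0,0,0],[-0.038,0.0035,0],0],[[0,0,0],[-0.038,0.0035,0],0],[[0,0,0],[-0.038,0.0035,0],0],[[0,0,0],[-0.02,0.0035,0],0],[[0,0,0],[0,0,0],0]]'
python3 - <<'E'
from h import *
snap('wrist','w1.png');s=ctrl.read_state();print(s['qpos'].round(3),s['eef_pos'].round(1),np.degrees(s['tool_rot']).round(2))
E
```

```text
clock: 0.52
eef_pos: [290.0, 581.3, 230.8]
tool_rot: [-3.141, 0.001, 2.062]
force: [0.5, -0.2, -0.3]
width: 85.2
gripper_force: 0.0
clock: 0.93
eef_pos: [322.2, 490.8, 230.4]
tool_rot: [-3.141, 0.001, 1.831]
force: [1.5, 0.3, -0.1]
width: 85.4
gripper_force: 0.0
clock: 1.35
eef_pos: [388.3, 309.8, 231.1]
tool_rot: [-3.141, 0.0, 1.827]
force: [0.2, -0.5, -0.2]
width: 85.2
gripper_force: 0.0
clock: 1.77
eef_pos: [453.4, 130.6, 231.2]
tool_rot: [-3.141, -0.0, 1.827]
force: [0.6, 0.3, -0.1]
width: 85.4
gripper_force: 0.0
clock: 2.18
eef_pos: [502.4, 0.3, 231.4]
tool_rot: [3.141, 0.004, 1.819]
force: [0.6, -0.7, 0.4]
width: 85.3
gripper_force: 0.0
[-0.29   0.433  0.32   1.931 -0.182  0.805  0.38 ] [501.3   3.4 231.1] [-1.7999e+02  6.0000e-02  1.0437e+02]
```

View pics/w1.png

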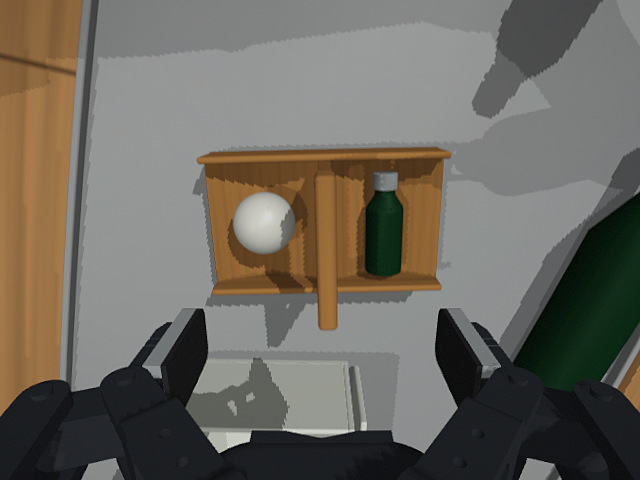

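The wrist view shows the handle bar running from (325,166) to (328,329), with the ball on the left and the bottle on the right. I'll work out the bar's position from it.

Run:
```python
from h import *
a=pt('w1',325.5,167,124);b=pt('w1',327.7,328,124);print(a,b,(a+b)/2,np.linalg.norm(a-b),np.degrees(np.arctan2(*(a-b)[1::-1]))-90)
for p in((200,160),(450,154),(440,287),(214,292)):print(pt('w1',*p,49))
s=ctrl.read_state();W=R.from_euler('xyz',s['tool_rot'])
print(W.inv().apply((a+b)/2*[1,1,0]+[0,0,95]-s['eef_pos']))
```

```text
[494.7  44.4 124. ] [524.5 -65.4 124. ] [509.6 -10.5 124. ] 113.77205280735689 15.184448643905569
[398.   15.6  49. ]
[592.9  70.   49. ]
[624.1 -43.2  49. ]
[428.6 -97.7  49. ]
[-15.36823408   4.60598381 136.12066186]
```

```bash
python3 -m handwheel '[[[0,0,-0.4],[-0.018,0.0046,0],0],[[0,0,0],[0,0,0.035],0],[[0,0,0],[0,0,0.035],0],[[0,0,0],[0,0,0.035],0],[[0,0,0],[0,0,0.018],0]]'
python3 -m handwheel '[[[0,0,0],[0,0,0.013],0],[[0,0,0],[0,0,0],0],[[0,0,0],[0,0,0],0.4],[[0,0,0],[0,0,0],0.6],[[0,0,0],[0,0,0],0.8]]'
python3 -m handwheel '[[[0,0,0],[0,0,0],1],[[0,0,0],[0,0,0],1],[[0,0,0],[0,0,0],1],[[0,0,0],[0,0,0],1],[[0,0,0],[0,0,0],1]]'
```

```text
clock: 2.65
eef_pos: [507.2, -8.1, 104.9]
tool_rot: [-3.137, -0.002, 1.836]
force: [-0.9, 0.7, 0.3]
width: 85.4
gripper_force: 0.0
clock: 3.07
eef_pos: [510.7, -9.5, 96.4]
tool_rot: [3.14, 0.0, 1.835]
force: [-0.1, 1.1, -0.4]
width: 51.5
gripper_force: 0.0
clock: 3.48
eef_pos: [509.7, -10.0, 96.0]
tool_rot: [3.141, -0.0, 1.834]
force: [-2.9, -0.1, 6.2]
width: 12.8
gripper_force: 60.0
```

```bash
python3 -m handwheel '[[[0,0,0],[0,0,-0.005],1],[[0,0,0],[0,0,-0.012],1],[[0,0,0],[0,0,-0.018],1],[[0,0,0],[0,0,-0.024],1],[[0,0,0],[0,0,-0.024],1]]'
python3 -m handwheel '[[[0,0,0],[0,0,-0.024],1],[[0,0,0],[0,0,-0.024],1],[[0,0,0],[0,0,-0.018],1],[[0,0,0],[0,0,-0.012],1],[[0,0,0],[0,0,-0.005],1]]'
python3 -m handwheel '[[[0,0,0],[0,0,0],1],[[0,0,0],[0,0,0],1],[[0,0,0],[0,0,0],1]]'
python3 - <<'E'
from h import *
snap('side','s1.png');s=ctrl.read_state();print(s['qpos'].round(3),s['eef_pos'].round(1),np.degrees(s['tool_rot']).round(2))
W=R.from_euler('xyz',s['tool_rot']);print(W.inv().apply([427,-304,257]-s['eef_pos']))
E
```

```text
clock: 3.9
eef_pos: [508.6, -10.0, 178.4]
tool_rot: [-3.138, -0.001, 1.834]
force: [0.2, 1.0, -5.3]
width: 12.8
gripper_force: 58.8
clock: 4.32
eef_pos: [510.2, -10.0, 262.8]
tool_rot: [3.14, 0.0, 1.834]
force: [0.7, 0.7, -5.9]
width: 13.5
gripper_force: 58.8
clock: 4.57
eef_pos: [508.8, -9.9, 260.0]
tool_rot: [-3.139, -0.001, 1.834]
force: [-0.2, -0.3, -6.3]
width: 12.8
gripper_force: 58.8
[-0.273  0.409  0.335  1.873 -0.169  0.89   0.407] [508.9  -9.9 260.1] [-1.7984e+02 -4.0000e-02  1.0508e+02]
[-262.65272024 -155.61603095    3.30536699]
```

View pics/s1.png

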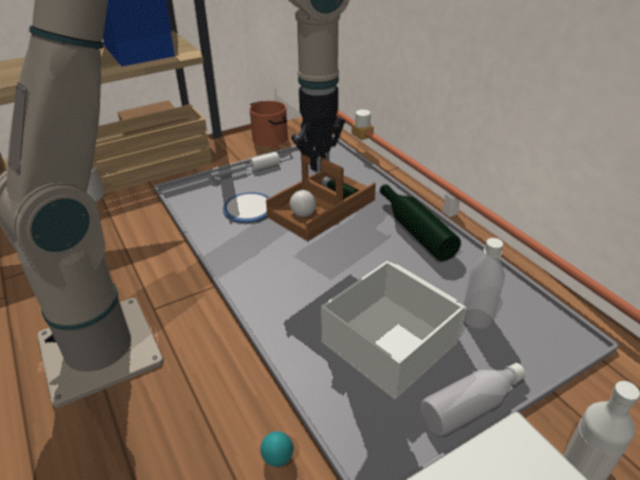

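```bash
python3 -m handwheel '[[[0,0,0],[-0.007,-0.0042,0],1],[[0,0,0],[-0.014,-0.0083,0],1],[[0,0,0],[-0.021,-0.0125,0],1],[[0,0,0],[-0.021,-0.0125,0],1],[[0,0,0],[-0.021,-0.0125,0],1]]'
python3 -m handwheel '[[[0,0,0],[-0.021,-0.0125,0],1],[[0,0,0],[-0.021,-0.0125,0],1],[[0,0,0],[-0.021,-0.0125,0],1],[[0,0,0],[-0.021,-0.0125,0],1],[[0,0,0],[-0.021,-0.0125,0],1]]'
python3 -m handwheel '[[[0,0,0],[-0.021,-0.0125,0],1],[[0,0,0],[-0.021,-0.0125,0],1],[[0,0,0],[-0.014,-0.0083,0],1],[[0,0,0],[-0.010,-0.006,0],1],[[0,0,0],[-0.007,-0.004,0],1]]'
python3 -m handwheel '[[[0,0,0],[0,0,0],1],[[0,0,0],[0,0,0],1],[[0,0,0],[0,0,0],1]]'
python3 - <<'E'
from h import *
s=ctrl.read_state();print(s['qpos'].round(3),s['eef_pos'].round(1),np.degrees(s['tool_rot']).round(2))
E
```

```text
clock: 5.03
eef_pos: [482.5, -105.6, 260.7]
tool_rot: [-3.14, 0.0, 1.834]
force: [0.1, 0.0, -5.8]
width: 13.1
gripper_force: 58.8
clock: 5.45
eef_pos: [449.2, -223.4, 260.7]
tool_rot: [-3.14, -0.0, 1.833]
force: [0.6, 0.8, -5.7]
width: 12.8
gripper_force: 58.8
clock: 5.87
eef_pos: [426.3, -305.1, 260.8]
tool_rot: [-3.14, -0.0, 1.832]
force: [1.4, 0.3, -5.1]
width: 13.4
gripper_force: 58.8
clock: 6.12
eef_pos: [428.1, -301.9, 261.0]
tool_rot: [3.141, -0.002, 1.836]
force: [1.4, 0.5, -4.7]
width: 13.1
gripper_force: 58.8
[ 0.302  0.433  0.373  1.836 -0.197  0.909  1.031] [ 428.1 -301.9  261. ] [ 1.7999e+02 -9.0000e-02  1.0519e+02]
```

```bash
python3 -m handwheel '[[[1,0,0],[0,0,0],1],[[2,0,0],[0,0,0],1],[[3,0,0],[0,0,0],1],[[3,0,0],[0,0,0],1],[[3,0,0],[0,0,0],1]]'
python3 -m handwheel '[[[2,0,0],[0,0,0],1],[[1,0,0],[0,0,0],1],[[0,0,0],[0,0,0],1]]'
python3 - <<'E'
from h import *
s=ctrl.read_state();print(s['qpos'].round(3),s['eef_pos'].round(1),np.degrees(s['tool_rot']).round(2))
print(R.from_euler('xyz',s['tool_rot']).as_matrix().round(3))
snap('side','s2.png')
E
```

```text
clock: 6.53
eef_pos: [428.8, -302.4, 261.6]
tool_rot: [-2.931, 0.0, 1.836]
force: [-0.1, 0.2, -6.1]
width: 13.2
gripper_force: 58.8
clock: 6.78
eef_pos: [429.5, -301.9, 260.7]
tool_rot: [-2.88, -0.0, 1.838]
force: [0.5, -0.4, -5.8]
width: 13.2
gripper_force: 58.9
[ 0.163  0.552  0.448  1.687 -0.04   1.126  0.859] [ 429.5 -301.9  260.7] [-1.6500e+02 -3.0000e-02  1.0528e+02]
[[-0.264  0.932 -0.25 ]
 [ 0.965  0.255 -0.068]
 [ 0.    -0.259 -0.966]]
```

View pics/s2.png

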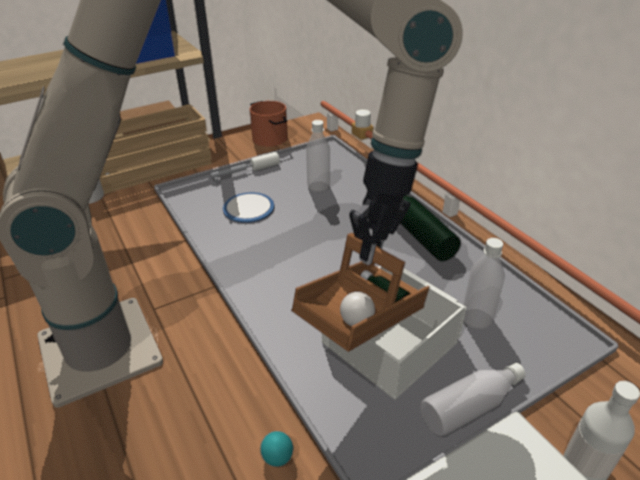

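The side view shows the dish over the bin with its far end tipped down, the ball at (358,308) and the bottle still in. I'll continue to about 38°.

```bash
python3 -m handwheel '[[[2,0,0],[0,0,0],1],[[4,0,0],[0,0,0],1],[[5,0,0],[0,0,0],1],[[5,0,0],[0,0,0],1],[[4,0,0],[0,0,0],1]]'
python3 -m handwheel '[[[3,0,0],[0,0,0],1],[[0,0,0],[0,0,0],1],[[0,0,0],[0,0,0],1],[[0,0,0],[0,0,0],1],[[0,0,0],[0,0,0],1]]'
python3 -m handwheel '[[[0,0,0],[0,0,0],1],[[0,0,0],[0,0,0],1],[[0,0,0],[0,0,0],1],[[0,0,0],[0,0,0],1],[[0,0,0],[0,0,0],1]]'
python3 - <<'E'
from h import *
s=ctrl.read_state();print(s['qpos'].round(3),s['eef_pos'].round(1),np.degrees(s['tool_rot']).round(2))
snap('side','s3.png');snap('top','t3.png')
a=cv2.imread('pics/s3.png')[180:420,260:520];b=cv2.imread('pics/t3.png')[180:320,330:510]
cv2.imwrite('pics/c3.png',np.hstack([cv2.resize(a,(400,370)),cv2.resize(b,(400,370))]))
E
```

```text
clock: 7.25
eef_pos: [428.8, -303.1, 261.3]
tool_rot: [-2.531, 0.0, 1.834]
force: [0.7, 0.4, -6.0]
width: 13.3
gripper_force: 59.2
clock: 7.67
eef_pos: [427.0, -304.3, 262.3]
tool_rot: [-2.481, 0.001, 1.832]
force: [0.5, -0.7, -4.4]
width: 12.8
gripper_force: 59.5
clock: 8.08
eef_pos: [427.7, -303.5, 261.4]
tool_rot: [-2.479, -0.0, 1.834]
force: [0.2, -0.3, -5.1]
width: 13.3
gripper_force: 59.5
[0.057 0.772 0.507 1.473 0.106 1.458 0.749] [ 427.7 -303.5  261.4] [-142.02   -0.    105.08]
```

View pics/c3.png

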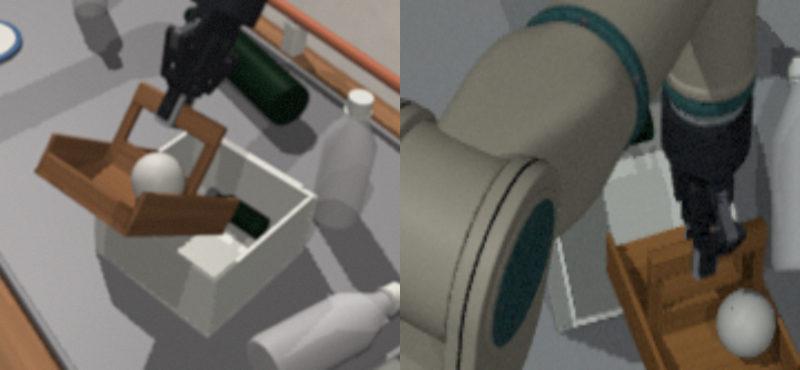

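The bottle lies inside the bin, at about (240,215) in the left half, and the ball is still in the dish at the divider. The force also dropped by about 0.6 N. Now I'll level the dish slowly.

```bash
python3 -m handwheel '[[[-1,0,0],[0,0,0],1],[[-2,0,0],[0,0,0],1],[[-2.5,0,0],[0,0,0],1],[[-2.5,0,0],[0,0,0],1],[[-2.5,0,0],[0,0,0],1]]'
python3 -m handwheel '[[[-2.5,0,0],[0,0,0],1],[[-2.5,0,0],[0,0,0],1],[[-2.5,0,0],[0,0,0],1],[[-2.5,0,0],[0,0,0],1],[[-2.5,0,0],[0,0,0],1]]'
python3 -m handwheel '[[[-2.5,0,0],[0,0,0],1],[[-2.5,0,0],[0,0,0],1],[[-2.5,0,0],[0,0,0],1],[[-2.5,0,0],[0,0,0],1],[[-2,0,0],[0,0,0],1]]'
python3 -m handwheel '[[[-1.5,0,0],[0,0,0],1],[[-1,0,0],[0,0,0],1],[[0,0,0],[0,0,0],1],[[0,0,0],[0,0,0],1],[[0,0,0],[0,0,0],1]]'
python3 -m handwheel '[[[0,0,0],[0,0,0],1],[[0,0,0],[0,0,0],1],[[0,0,0],[0,0,0],1],[[0,0,0],[0,0,0],1],[[0,0,0],[0,0,0],1]]'
python3 - <<'E'
from h import *
s=ctrl.read_state();print(s['qpos'].round(3),s['eef_pos'].round(1),np.degrees(s['tool_rot']).round(2))
snap('wrist','w4.png')
W=R.from_euler('xyz',s['tool_rot']);print(W.inv().apply([465,293,261]-s['eef_pos']))
E
```

```text
clock: 8.6
eef_pos: [427.4, -303.6, 261.4]
tool_rot: [-2.664, 0.0, 1.834]
force: [-0.4, -0.5, -4.4]
width: 12.8
gripper_force: 59.4
clock: 9.02
eef_pos: [426.7, -303.6, 261.6]
tool_rot: [-2.881, -0.0, 1.834]
force: [-0.6, -0.5, -4.2]
width: 13.1
gripper_force: 59.3
clock: 9.43
eef_pos: [425.8, -303.8, 261.6]
tool_rot: [-3.089, -0.0, 1.833]
force: [0.0, -0.4, -5.6]
width: 13.1
gripper_force: 59.2
clock: 9.85
eef_pos: [427.9, -303.3, 261.1]
tool_rot: [-3.132, -0.0, 1.835]
force: [0.1, -0.1, -4.7]
width: 13.3
gripper_force: 59.4
clock: 10.27
eef_pos: [427.7, -303.4, 261.2]
tool_rot: [-3.133, -0.0, 1.834]
force: [-0.5, -0.3, -4.7]
width: 12.7
gripper_force: 59.5
[ 0.3    0.437  0.374  1.831 -0.187  0.916  1.021] [ 427.7 -303.4  261.2] [-179.49   -0.    105.1 ]
[566.13612718 191.33216254  -1.48080273]
```

View pics/w4.png

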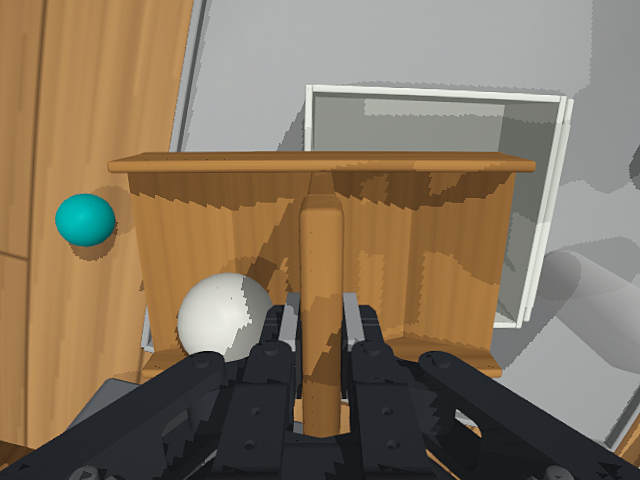

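```bash
python3 -m handwheel '[[[-0.5,0,0],[0.008,0.0027,0],1],[[0,0,0],[0.016,0.0054,0],1],[[0,0,0],[0.0237,0.008,0],1],[[0,0,0],[0.0237,0.008,0],1],[[0,0,0],[0.0237,0.008,0],1]]'
python3 -m handwheel '[[[0,0,0],[0.0237,0.008,0],1],[[0,0,0],[0.0237,0.008,0],1],[[0,0,0],[0.0237,0.008,0],1],[[0,0,0],[0.0237,0.008,0],1],[[0,0,0],[0.0237,0.008,0],1]]'
python3 -m handwheel '[[[0,0,0],[0.0237,0.008,0],1],[[0,0,0],[0.0237,0.008,0],1],[[0,0,0],[0.0237,0.008,0],1],[[0,0,0],[0.0237,0.008,0],1],[[0,0,0],[0.0237,0.008,0],1]]'
python3 -m handwheel '[[[0,0,0],[0.0237,0.008,0],1],[[0,0,0],[0.0237,0.008,0],1],[[0,0,0],[0.0237,0.008,0],1],[[0,0,0],[0.0237,0.008,0],1],[[0,0,0],[0.0237,0.008,0],1]]'
python3 -m handwheel '[[[0,0,0],[0.0237,0.008,0],1],[[0,0,0],[0.0237,0.008,0],1],[[0,0,0],[0.0237,0.008,0],1],[[0,0,0],[0.016,0.0054,0],1],[[0,0,0],[0.008,0.0027,0],1]]'
python3 -m handwheel '[[[0,0,0],[0,0,0],1],[[0,0,0],[0,0,0],1],[[0,0,0],[0,0,0],1],[[0,0,0],[0,0,0],1]]'
python3 - <<'E'
from h import *
s=ctrl.read_state();print(s['qpos'].round(3),s['eef_pos'].round(1),np.degrees(s['tool_rot']).round(2))
snap('side','s5.png');snap('top','t5.png')
W=R.from_euler('xyz',s['tool_rot']);print(W.inv().apply([465,295,104]-s['eef_pos']))
a=cv2.imread('pics/s5.png')[80:320,170:430];b=cv2.imread('pics/t5.png')[180:340,120:500]
cv2.imwrite('pics/c5.png',np.hstack([cv2.resize(a,(325,300)),cv2.resize(b,(475,300))]))
E
```

```text
clock: 10.73
eef_pos: [433.6, -201.7, 261.3]
tool_rot: [3.141, -0.001, 1.833]
force: [-0.0, 0.5, -5.6]
width: 13.2
gripper_force: 59.4
clock: 11.15
eef_pos: [441.3, -76.7, 261.5]
tool_rot: [3.141, -0.0, 1.834]
force: [0.8, 0.8, -4.6]
width: 13.3
gripper_force: 59.4
clock: 11.57
eef_pos: [449.0, 48.0, 261.5]
tool_rot: [3.141, -0.001, 1.834]
force: [-0.3, -0.1, -4.6]
width: 12.9
gripper_force: 59.4
clock: 11.98
eef_pos: [456.6, 172.8, 261.4]
tool_rot: [3.141, -0.001, 1.834]
force: [0.4, -0.5, -4.7]
width: 13.0
gripper_force: 59.5
clock: 12.4
eef_pos: [462.6, 275.0, 261.2]
tool_rot: [3.141, -0.002, 1.838]
force: [0.0, -0.0, -5.3]
width: 12.7
gripper_force: 59.4
clock: 12.73
eef_pos: [463.7, 269.5, 261.4]
tool_rot: [-3.141, 0.001, 1.832]
force: [-0.2, -0.4, -5.3]
width: 12.8
gripper_force: 59.5
[-0.757  0.44   0.258  1.802 -0.136  0.917 -0.179] [463.7 269.5 261.4] [-1.7998e+02  5.0000e-02  1.0494e+02]
[ 24.46776866   7.94168713 157.33516784]
```

View pics/c5.png

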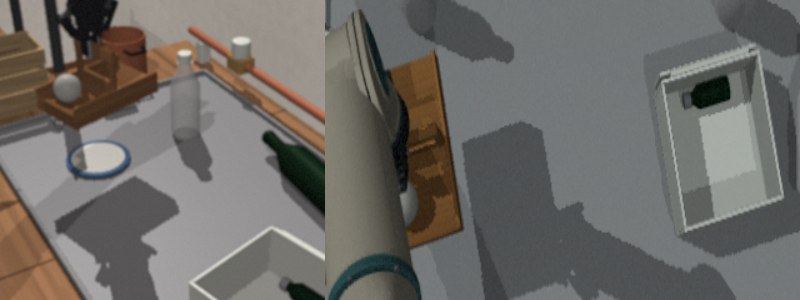

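The top view shows the bottle inside the bin and the ball in the dish beside the coaster. I'll close the last 25 mm and lower.

```bash
python3 -m handwheel '[[[0,0,0],[0.008,0.0026,0],1],[[0,0,0],[0.009,0.003,0],1],[[0,0,0],[0.0075,0.0024,0.006],1],[[0,0,0],[0,0,0.012],1],[[0,0,0],[0,0,0.018],1]]'
python3 -m handwheel '[[[0,0,0],[0,0,0.02],1],[[0,0,0],[0,0,0.02],1],[[0,0,0],[0,0,0.02],1],[[0,0,0],[0,0,0.016],1],[[0,0,0],[0,0,0.012],1]]'
python3 -m handwheel '[[[0,0,0],[0,0,0.008],1],[[0,0,0],[0,0,0.006],1],[[0,0,0],[0,0,0.005],1],[[0,0,0],[0,0,0.004],1],[[0,0,0],[0,0,0],1]]'
python3 -m handwheel '[[[0,0,0],[0,0,0],1],[[0,0,0],[0,0,0],1]]'
```

```text
clock: 13.25
eef_pos: [465.6, 299.8, 225.7]
tool_rot: [3.138, -0.002, 1.836]
force: [0.8, -0.7, -5.2]
width: 13.2
gripper_force: 59.4
clock: 13.67
eef_pos: [464.0, 298.0, 135.1]
tool_rot: [-3.14, 0.0, 1.835]
force: [-0.0, -0.6, -5.3]
width: 12.9
gripper_force: 59.5
clock: 14.08
eef_pos: [464.8, 297.2, 113.9]
tool_rot: [-3.141, 0.0, 1.834]
force: [-1.9, -0.5, -4.9]
width: 13.3
gripper_force: 59.4
clock: 14.25
eef_pos: [465.3, 297.3, 114.8]
tool_rot: [3.14, -0.0, 1.834]
force: [0.8, 0.2, -5.0]
width: 13.4
gripper_force: 59.5
```

```bash
python3 -m handwheel '[[[0,0,0],[0,0,0.004],1],[[0,0,0],[0,0,0.003],1],[[0,0,0],[0,0,0.002],1],[[0,0,0],[0,0,0],1],[[0,0,0],[0,0,0],1]]'
python3 -m handwheel '[[[0,0,0],[0,0,0.001],1],[[0,0,0],[0,0,0],1]]'
```

```text
clock: 14.67
eef_pos: [464.7, 297.0, 105.1]
tool_rot: [-3.141, 0.0, 1.834]
force: [0.6, -0.4, -4.8]
width: 12.6
gripper_force: 59.5
clock: 14.83
eef_pos: [464.9, 297.1, 104.2]
tool_rot: [3.142, -0.0, 1.834]
force: [-0.3, -0.1, -5.5]
width: 13.1
gripper_force: 59.5
```

```bash
python3 -m handwheel '[[[0,0,0],[0,0,0.001],1],[[0,0,0],[0,0,0],1]]'
```

```text
clock: 15.0
eef_pos: [465.0, 297.1, 104.1]
tool_rot: [3.141, -0.0, 1.834]
force: [-0.9, -1.3, 3.3]
width: 13.0
gripper_force: 60.6
```

```bash
python3 -m handwheel '[[[0,0,0],[0,0,0],0.85],[[0,0,0],[0,0,0],0.6],[[0,0,0],[0,0,0],0.3],[[0,0,0],[0,0,0],0],[[0,0,0],[0,0,0],0]]'
python3 -m handwheel '[[[0,0,0],[0,0,0],0],[[0,0,0],[0,0,0],0],[[0,0,0],[0,0,-0.01],0],[[0,0,0],[0,0,-0.025],0],[[0,0,0],[0,0,-0.035],0]]'
python3 -m handwheel '[[[0,0,0],[0,0,-0.035],0],[[0,0,0],[0,0,-0.035],0],[[0,0,0],[0,0,-0.02],0],[[0,0,0],[0,0,0],0],[[0,0,0],[0,0,0],0]]'
python3 - <<'E'
from h import *
snap('wrist','w6.png');snap('side','s6.png')
a=cv2.imread('pics/w6.png');b=cv2.imread('pics/s6.png')[80:380,170:470]
cv2.imwrite('pics/c6.png',np.hstack([cv2.resize(a,(480,360)),cv2.resize(b,(320,360))]))
E
```

```text
clock: 15.42
eef_pos: [465.1, 297.3, 103.3]
tool_rot: [3.141, -0.0, 1.834]
force: [-0.2, 0.2, -0.2]
width: 60.9
gripper_force: 0.0
clock: 15.83
eef_pos: [463.2, 296.0, 172.4]
tool_rot: [-3.136, 0.002, 1.834]
force: [1.3, 0.8, 1.2]
width: 85.3
gripper_force: 0.0
clock: 16.25
eef_pos: [465.4, 297.4, 265.1]
tool_rot: [3.138, -0.001, 1.834]
force: [0.2, -0.0, -1.0]
width: 85.5
gripper_force: 0.0
```

View pics/c6.png

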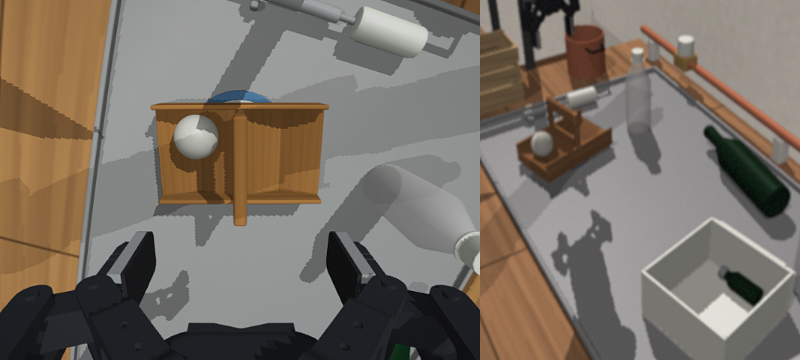

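The dish stands upright on the coaster with the ball in it, and the bottle is in the bin. I'll check the centring from the wall corners and the visible coaster edge, at (238,91) in this view.

Run:
```python
from h import *
k=4/3
C=np.array([pt('w6',u*k,v*k,57) for u,v in((152,105),(328,105),(323,201),(162,203))]);print(C.mean(0))
e=pt('w6',238*k,91*k,12);print(e,'coaster centre ~',e-70*np.array([-.26,.965,0]))
```

```text
[468.225 293.725  57.   ]
[444.9 364.4  12. ] coaster centre ~ [463.1  296.85  12.  ]
```

Centred within about 6 mm, so I'm handing in.

```bash
python3 -c "
from cell import ctrl
print(ctrl.finish_job())"
```

```text
the job is handed in; nothing more can be done
None
```

The job is handed in, with no verdict returned: the last pictures show the little bottle in the bin, the ball still in the dish, and the dish upright on the coaster within about 6 mm of its centre. I steered clear of the bystanders but did not measure whether they moved.

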